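# Turn the gear carousel so the headlamp is at the front

### The job

On the closet shelf stands a round rotating organizer. Push it round gently at its rim or the orange pegs on the rim until the grey headlamp on it is right at the front, lined up with the white arrow on the fixed stand, then take the hand away. Do not touch, lift or shift the things standing on the carousel, do not push on the mat inside it, and leave the clear box and the light switch alone.

Things in the scene. Friction and masses are not known exactly. Their poses are not given: they have to be found in the camera images.
- stand: fixed grey and black stand of the carousel. Origin on the shelf (z = 0) on the turning axis, which is vertical. Its own -x direction is the front: a black tongue 60 mm wide and 10 mm high runs out there to 162 mm from the axis, with a white arrow on it. The stand is turned by up to 0.4 rad either way from facing straight along world -x
- platter (a joint): turning angle of the carousel's platter relative to its start, rad, positive anticlockwise seen from above; 0 at the start, free to turn almost two turns either way. It stays where it is left: stiff bearing, about 1 N at a peg to turn it. The platter is a white disc, 250 mm across, with a brown cork mat inside (top 24 mm above the shelf) and a raised rim (radius 110 to 124 mm, top 31 mm above the shelf)
- peg (a point): middle of one of the eight orange upright pegs on the rim, 14 mm across, standing from 31 to 61 mm above the shelf, 116 mm from the turning axis. The pegs are alike and evenly spaced, 45 degrees apart, and turn with the platter
- liner: the brown cork mat fixed inside the platter, 214 mm across, turning with it; its top lies 24 mm above the shelf. Origin on the turning axis, 21 mm above the shelf
- headlamp: grey headlamp without strap, 45 x 62 x 40 mm high, round lens on its own -x side, lying loose on the mat with its middle about 55 mm from the turning axis. Origin at the centre of its underside
- carabiners: two silver aluminium carabiners lying across each other, loose on the mat, 82 mm long, 18 mm high, about 55 mm from the turning axis. Origin under their centre
- dish: blue ceramic dish, 68 mm across, 24 mm high, loose on the mat about 55 mm from the turning axis. Origin at the centre of its underside
- organizer: clear plastic box with closed lid, 210 x 134 mm (its own x, y), 66 mm high, fixed on the shelf to one side of the carousel. Origin at the centre of its underside
- plate: white base plate of the light switch, 80 x 80 x 10 mm, fixed on the shelf on the other side of the carousel, with a toggle that stands to 34 mm above the shelf. Origin at the centre of its underside
- switch (a joint): the white toggle on that plate, rad: 0 off, 0.7 on
Not all that is in view belongs to the job. What is shaped like the carabiners but purple is not meant. What is shaped like the dish but green is not meant.

How it is judged:
At the end, for the whole second after the job is handed in: The middle of the headlamp lies within 13 mm sideways of the stand's front line (the line from the axis through the white arrow), on the arrow's side, still upright on the mat 35 to 75 mm from the axis; carabiners and dish still lie on the mat within 75 mm of the axis, and the platter is at rest (y of headlamp in the frame of stand between -0.013 and 0.013 m and x of headlamp in the frame of stand between -0.075 and -0.035 m and height (world z) of headlamp below 0.03 m and angle between headlamp's own z axis and vertical below 0.15 rad and horizontal distance between each of carabiners, dish and stand below 0.075 m and height (world z) of each of carabiners, dish below 0.035 m and velocity of joint platter between -0.03 and 0.03 rad/s and linear speed of headlamp below 0.02 m/s); the robot touches nothing.
It fails at once if the robot touches the headlamp, carabiners or dish (contact force between any of the fingers, the arm and headlamp above 1 N or contact force between any of the fingers, the arm and carabiners above 1 N or contact force between any of the fingers, the arm and dish above 1 N).
It fails at once if the headlamp, carabiners or dish are lifted (height (world z) of headlamp above 0.035 m or height (world z) of any of carabiners, dish above 0.04 m).
It fails at once if the robot pushes on the mat inside the rim (contact force between the fingers and liner above 1 N).
It fails at once if the clear box or the switch plate is knocked, or the switch flipped (contact force between any of the fingers, the arm and organizer above 2 N or contact force between any of the fingers, the arm and plate above 2 N or value of joint switch above 0.3 rad).
It fails at once if the carousel is spun hard (over 2.5 rad/s) (velocity of joint platter above 2.5 rad/s or velocity of joint platter below -2.5 rad/s).
It also fails if it takes over 61 s, if anything falls off the work surface, if the arm or the gripper's body presses on something with over 40 N, if the wrist force passes 120 N, or if a joint passes its speed limit or range.

### The arm

A 7-joint arm with a two-finger parallel gripper is mounted at the origin on the work surface. World frame = base frame: x ahead of the robot, y to its left, z up, the work surface at z = 0. Lengths are in m, angles in rad, forces in N, time in s.
With the tool pointing down it reaches from about 0.425 to 0.875 m from the base axis. Payload 8.4 kg.
Tool frame: the origin (TCP) lies on the centre line of the jaws, within the pads' length; the fingertips stand 22 mm ahead of it and the grasp point (between the pads) lies 3 mm ahead of it; z points along the fingers, y is the line along which they close (so a half turn about z gives the same grasp; the last joint's range is limited). The gripper opens to 85 mm and grips with 20 to 120 N. Pads are 22 mm wide; open, the fingers measure 114 mm over their backs; the gripper's body (76 mm by 85 mm) begins 54 mm behind the grasp point. The pads swing forward as they close: fully open they stand 13 mm farther back than shut.
Start: joints at [1.028, 0.333, 0.04, 1.465, -0.013, 1.343, -0.059], TCP at [0.279, -0.587, 0.253] pointing down, gripper open.
Joint ranges: [-2.58, 2.58], [-0.38, 2.09], [-1.3, 1.39], [0.25, 2.4], [-1.5, 4.64], [0.08, 2.09], [-2.65, 2.65]. Speed limits (rad/s): [2.22, 2.22, 2.79, 2.79, 3.14, 3.14, 3.14].

### API

Orientations are given as a unit quaternion [x, y, z, w].
In Python, from plant import monitor, camera, camera_params, ctrl, models gives the robot as it stands. The module is installed in compiled form; this text tells all that it offers.
- The arm moves only by the tool apply_moves, never from a script. Its argument "targets" is a list of rows, each a list of 7 numbers: the closure, from -1 (fully open) to 1 (shut), then the shift along the tool's x, y, z in mm, then the turn, a rotation vector about the tool's x, y, z in rad. In form: [[hand, tx, ty, tz, rx, ry, rz], ...]. A call has exactly 10 rows; each row shifts and turns the commanded pose from where the row before left it, along the tool's axes as they then stand; what a row does not reach is not made up. A row lasts 1/10 s, in which the tool goes at most 50 mm and 8.59 degrees, less where a joint would pass 70% of its speed; a pose out of reach is approached as far as the arm can. A call is refused whole if a number of a shift passes 50 or a number of a turn 0.15, either way. A call with a gripper value outside its range is refused whole. The fingers move at their own pace and stop on an object; "grip_force" is the grip in N (left out, the last holds). Time passes only in rows, so rows that do not move let the fingers close, or fill a call up. It gives the time, the measured TCP pose, the force, the opening and the grip force at its end, in the units of the state.
- monitor.observe(): the state, without advancing time (a new reading comes with each control period).
- camera(name): name is "side" or "top" or "wrist"; returns (picture, depth): 420x560x3 uint8, blue, green, red; 420x560 float32, m along the optical axis (not along the pixel's ray), 0 where there is no reading.
- camera_params(name): a dict with "K" (3x3 intrinsics, pixels), "k1" (the pictures are not rectified: a ray, as slopes to the right and down, at radius r is drawn at 1 + k1 r^2 times it, then the intrinsics apply), "xyz" and "rotation" of the camera in the world; the wrist camera has in their place "T_tool_cam" (4x4, takes a point from camera to tool coordinates, whose origin is the TCP and whose axes are the flange's). Camera axes: x right, y down, z forward; pixel columns grow to the right and rows downward; lengths in m; the calibration is good to about 2 mm. A picture is of the moment at which its call begins: read the wrist's pose just before it. camera_params takes no time and is no camera call.
- ctrl.finish_job(): hands the job in; it is judged then, once.
Trained networks look in the newest picture that a camera, given by its name, has taken for a name from the list of things; names that differ only in an ending like _2 or _b are one class to them, and where a whole thing is asked for, a point or a joint stands for the part that bears it (a point fixed in the world has none). Each returns a list of dicts, best first, with "score" (0 to 1); they miss things now and then, are a little off and sometimes report something else, mostly with a low value. They report only what shows in the picture. A call takes as long as a camera call. They do not tell look-alikes from the thing itself.
- models.look_for(camera, thing): "position" ([x, y, z] in m, in the coordinates of the camera as it stood for that picture, good to about 4 mm: the middle of the surface that is visible of it).
- models.mark_of(camera, thing): "position" ([x, y, z] in m, in the coordinates of the camera as it stood for that picture, good to about 4 mm: a listed point, or the origin of a listed thing).
The state is a dict: "t": time; "joint_positions": joint angles; "dq": joint speeds; "joint_torque": joint torques, N m; "tool_pos": TCP position; "eef_rot": TCP orientation; "contact_force": force on the tool from outside, world axes, zero at the start; "ft_torque": the same for the moment, N m; "opening": finger opening in m; "grasp_force": force on a finger pad.
Only numpy, scipy, OpenCV 4.12 (cv2) and the standard library are available. Lean on these libraries where they do the work, as an engineer would, in place of code of your own. Each camera call takes 0.05 s, during which the arm holds its last target. There are 200 camera calls.

## Working session

There is one attempt and no reset: what is moved stays moved. The work goes in short steps, Python scripts to look and compute and a tool call to move; the robot and the scene stay as the last step left them, time stands still between calls to the robot, and variables do not carry over. Pictures are saved under pics/ and viewed, at most 10 in all, crops included, and the job is handed in when it is done.

Besides the shell and the picture viewer there is one more tool, called after ">>>" as name(argument=value, ...), one argument or row to a line, values as JSON. apply_moves: Moves the arm, as the interface text tells. Its arguments: {"type":"object","properties":{"targets":{"type":"array"},"grip_force":{"type":"number"}},"required":["targets"]}

```bash
mkdir -p pics
cat > h.py <<'E'
import numpy as np, cv2
from plant import monitor, camera, camera_params, ctrl, models
from scipy.spatial.transform import Rotation as R
def cam_pose(name, s=None):
    p=camera_params(name)
    if 'T_tool_cam' in p:
        s=s or monitor.observe(); T=np.eye(4); T[:3,:3]=R.from_quat(s['eef_rot']).as_matrix(); T[:3,3]=s['tool_pos']
        return p,T@np.array(p['T_tool_cam'])
    T=np.eye(4); r=np.array(p['rotation']); T[:3,:3]=r if r.shape==(3,3) else R.from_quat(r).as_matrix(); T[:3,3]=p['xyz']
    return p,T
def w(T,c): return T[:3,:3]@np.array(c)+T[:3,3]
def proj(p,T,X):
    c=T[:3,:3].T@(np.array(X)-T[:3,3]); a=c[:2]/c[2]; a=a*(1+p['k1']*(a@a)); K=np.array(p['K']); return K[:2,:2]@a+K[:2,2]
E
python3 - <<'E'
from h import *
s=monitor.observe(); print(s['t'],s['tool_pos'],s['eef_rot'])
ims=[]
for n in ['top','side']:
    p,T=cam_pose(n); im,d=camera(n); cv2.imwrite(f'pics/{n}0.png',im); print(n,p['k1'],T.round(3).tolist())
    for th in ['stand','platter','peg','liner','headlamp','carabiners','dish','organizer','plate']:
        for r in models.mark_of(n,th)[:9 if th=='peg' else 2]: print(th,round(r['score'],2),w(T,r['position']).round(3),proj(p,T,w(T,r['position'])).round())
print(monitor.observe()['t'])
E
```

```text
0.0 [ 0.27888575 -0.58666871  0.25241576] [ 9.75479631e-01  2.20088243e-01 -2.39629205e-04 -7.72861724e-04]
top -0.15199051395983085 [[-0.024, -0.986, 0.162, 0.474], [-1.0, 0.026, 0.011, -0.002], [-0.015, -0.162, -0.987, 1.218], [0.0, 0.0, 0.0, 1.0]]Traceback (most recent call last):
  File "<stdin>", line 7, in <module>
ValueError: it knows: carabiners, dish, headlamp, liner, organizer, peg, plate, stand
```

View pics/top0.png

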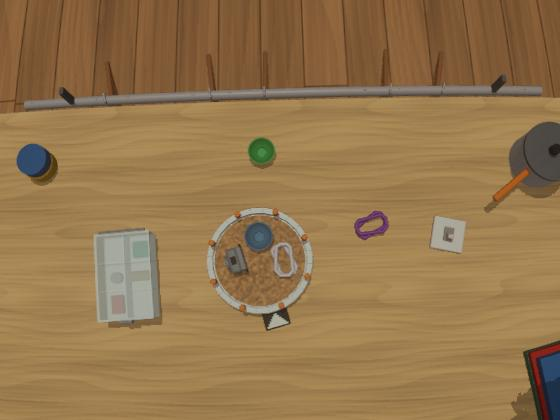

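The top view shows the carousel at about (260,260), the arrow at (277,319), the headlamp at (235,260) and the pegs on the rim. The headlamp needs roughly +100° anticlockwise.

Run:
```python
from h import *
for n in ['top','side']:
    p,T=cam_pose(n); im,d=camera(n); cv2.imwrite(f'pics/{n}0.png',im)
    for th in ['stand','peg','liner','headlamp','carabiners','dish','organizer','plate']:
        for r in models.mark_of(n,th)[:9 if th=='peg' else 2]: print(th,round(r['score'],2),w(T,r['position']).round(3),proj(p,T,w(T,r['position'])).round())
    if n=='top': # arrow: white blob near (277,319)
        g=cv2.inRange(im[300:335,255:300],(170,170,170),(255,255,255)); _,_,st,c=cv2.connectedComponentsWithStats(g); print(st,c+[255,300])
        K=np.array(p['K'])
        def px(u,z):
            a=cv2.undistortPoints(np.array([[u]],float),K,np.array([p['k1'],0,0,0]))[0,0]; r=T[:3,:3]@[a[0],a[1],1]; return T[:3,3]+r*(z-T[2,3])/r[2]
        for q in c: print(px(q+[255,300],.01))
        # orange pegs
        hsv=cv2.cvtColor(im,cv2.COLOR_BGR2HSV); m=cv2.inRange(hsv,(5,170,130),(18,255,255)); m[:200]=0;m[325:]=0;m[:,:195]=0;m[:,325:]=0
        k,_,st,c=cv2.connectedComponentsWithStats(m)
        P=[]
        for i in range(1,k):
            if st[i,4]>6: P.append(px(c[i],.055)[:2]); print(st[i,4],c[i].round(1),P[-1].round(4))
print(monitor.observe()['t'])
```

```text
peg 0.88 [0.658 0.111 0.049] [237. 213.]
headlamp 0.97 [0.553 0.118 0.026] [236. 259.]
carabiners 0.56 [0.546 0.005 0.028] [284. 261.]
dish 0.98 [0.819 0.053 0.005] [262. 151.]
dish 0.79 [0.605 0.06  0.026] [260. 236.]
organizer 0.63 [ 0.521  0.374 -0.   ] [132. 275.]
plate 0.56 [ 0.596 -0.396  0.003] [448. 235.]
[[   0    0   45   35 1575]] [[277. 317.]]
[0.41474146 0.02460563 0.01      ]
22 [275.1 211.1] [0.6589 0.0224]
23 [236.6 213.6] [0.6555 0.1118]
23 [304.2 236.6] [ 0.5979 -0.0431]
22 [210.9 242.3] [0.59   0.1722]
20 [306.8 275.5] [ 0.5087 -0.0463]
24 [212.5 281.2] [0.5008 0.169 ]
20 [280.9 305. ] [0.4435 0.0142]
23 [241.9 307.4] [0.4401 0.1026]
peg 0.91 [0.651 0.108 0.048] [270. 239.]
liner 0.82 [0.548 0.061 0.023] [312. 240.]
headlamp 0.95 [0.549 0.114 0.026] [308. 253.]
carabiners 0.52 [0.545 0.062 0.028] [313. 239.]
carabiners 0.44 [ 0.624 -0.204  0.001] [302. 189.]
dish 0.85 [0.602 0.065 0.023] [292. 239.]
dish 0.69 [0.817 0.051 0.002] [220. 230.]
organizer 0.77 [0.516 0.377 0.004] [301. 347.]
plate 0.63 [ 0.599 -0.393  0.001] [318. 161.]
1.0
```

View pics/side0.png

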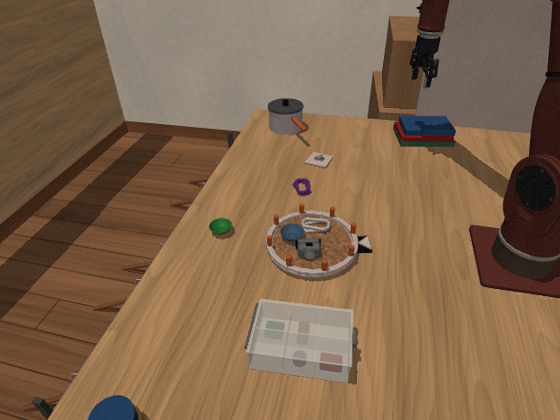

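The pegs give an axis of (0.549, 0.063) with pegs at -65°, -20°, 25° and so on. The headlamp is at about 88° and the arrow at about 195°, so I need about +107°. I'll come down behind the -65° peg with the gripper shut and push it along the arc.

>>> apply_moves(
  targets=[
    [1,24,-18,0,0,0,0],
    [1,24,-18,0,0,0,0],
    [1,24,-18,0,0,0,0],
    [1,24,-18,0,0,0,0],
    [1,24,-18,0,0,0,0],
    [1,24,-18,0,0,0,0],
    [1,24,-18,0,0,0,0],
    [1,24,-18,0,0,0,0],
    [1,24,-18,0,0,0,0],
    [1,24,-18,0,0,0,0],
  ],
)

```text
t: 2.0
tool_pos: [0.419, -0.3203, 0.2535]
eef_rot: [0.975, 0.22, 0.0, 0.0]
contact_force: [0.4, -0.4, 0.4]
opening: -0.0
grasp_force: 0.0
```

>>> apply_moves(
  targets=[
    [1,24,-18,0,0,0,0],
    [1,24,-18,0,0,0,0],
    [1,24,-18,0,0,0,0],
    [1,24,-18,0,0,0,0],
    [1,24,-18,0,0,0,0],
    [1,24,-18,0,0,0,0],
    [1,24,-18,0,0,0,0],
    [1,24,-18,0,0,0,0],
    [1,24,-18,0,0,0,0],
    [1,24,-18,0,0,0,0],
  ],
)

```text
t: 3.0
tool_pos: [0.5585, -0.0548, 0.2535]
eef_rot: [0.976, 0.22, 0.0, 0.0]
contact_force: [-0.1, -0.1, -0.7]
opening: -0.0001
grasp_force: 0.0
```

>>> apply_moves(
  targets=[
    [1,0,0,0,0,0,-0.123],
    [1,0,0,0,0,0,-0.123],
    [1,0,0,0,0,0,-0.123],
    [1,0,0,0,0,0,-0.123],
    [1,0,0,0,0,0,-0.123],
    [1,0,0,0,0,0,-0.123],
    [1,0,0,0,0,0,-0.123],
    [1,0,0,0,0,0,-0.123],
    [1,0,0,0,0,0,-0.123],
    [1,0,0,0,0,0,-0.123],
  ],
)

```text
t: 4.0
tool_pos: [0.558, -0.0559, 0.2534]
eef_rot: [0.668, 0.744, 0.0, 0.0]
contact_force: [-0.3, -0.2, -0.1]
opening: 0.0001
grasp_force: 0.0
```

```bash
cat >> h.py <<'E'
def state():
    s=monitor.observe(); m=R.from_quat(s['eef_rot']).as_matrix(); d=np.array(s['tool_pos'])[:2]-[.5494,.0629]
    print(round(s['t'],2),np.round(s['tool_pos'],4),'yaw',np.degrees(np.arctan2(m[1,0],m[0,0])).round(1),'tilt',m[:,2].round(3),'r,phi',np.hypot(*d).round(4),np.degrees(np.arctan2(d[1],d[0])).round(1),'F',np.round(s['contact_force'],1),'op',s['opening'],'q',np.round(s['joint_positions'],2)); return s
E
python3 - <<'E'
from h import *
s=state(); im,d=camera('wrist'); cv2.imwrite('pics/w1.png',im)
p,T=cam_pose('wrist',s)
for th in ['stand','headlamp','liner']:
    for r in models.mark_of('wrist',th)[:1]: print(th,r['score'],w(T,r['position']).round(4),proj(p,T,w(T,r['position'])))
for r in models.mark_of('wrist','peg'): 
    print('peg',r['score'],w(T,r['position']).round(4),proj(p,T,w(T,r['position'])))
E
```

```text
4.0 [ 0.558  -0.0559  0.2534] yaw 96.2 tilt [ 0. -0. -1.] r,phi 0.1191 -85.9 F [-0.3 -0.2 -0.1] op 0.0001259864177202639 q [ 0.47  0.19 -0.51  1.66  0.1   1.31  0.05]
headlamp 0.64 [0.5484 0.1204 0.0186] [289.79729125  18.3022079 ]
liner 0.68 [0.5501 0.0666 0.0196] [285.75079393  72.02663392]
peg 0.64 [0.6585 0.1137 0.0424] [399.08014942  33.37296665]
```

View pics/w1.png

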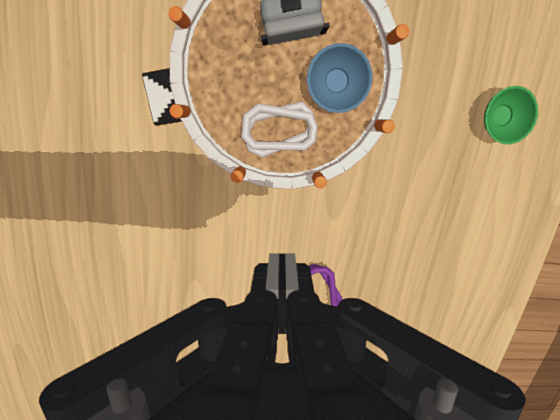

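The wrist view shows the finger position falling between the pegs at (238,174) and (320,180), clear of the mat. The tongue's outer end is around (149,98). Descending.

>>> apply_moves(
  targets=[
    [1,0,0,25,0,0,0],
    [1,0,0,25,0,0,0],
    [1,0,0,25,0,0,0],
    [1,0,0,25,0,0,0],
    [1,0,0,25,0,0,0],
    [1,0,0,25,0,0,0],
    [1,0,0,20,0,0,0],
    [1,0,0,12,0,0,0],
    [1,0,0,9,0,0,0],
    [1,0,0,0,0,0,0],
  ],
)

```text
t: 5.25
tool_pos: [0.5576, -0.0557, 0.0616]
eef_rot: [0.67, 0.742, -0.0, -0.001]
contact_force: [-0.4, -0.5, 0.6]
opening: 0.0
grasp_force: 0.0
```

Run:
```python
from h import *
state()
im=cv2.imread('pics/w1.png'); p=camera_params('wrist')
T=np.eye(4); T[:3,:3]=R.from_quat(np.array([.668,.744,0,0])/np.hypot(.668,.744)).as_matrix(); T[:3,3]=[.558,-.0559,.2534]; T=T@np.array(p['T_tool_cam'])
def px(u,z):
    a=cv2.undistortPoints(np.array([[u]],float),np.array(p['K']),np.array([p['k1'],0,0,0]))[0,0]; r=T[:3,:3]@[a[0],a[1],1]; return T[:3,3]+r*(z-T[2,3])/r[2]
m=cv2.inRange(im[60:130,130:172],(0,0,0),(60,60,60)); 
v,u=np.nonzero(m); print(len(u),(u.min()+130,u.max()+130,v.min()+60,v.max()+60))
for q in [(144,72),(155,125),(149.5,98.5)]:
    X=px(q,.01); dd=X[:2]-[.5494,.0629]; print(X.round(4),np.hypot(*dd).round(4),np.degrees(np.arctan2(dd[1],dd[0]))%360)
```

```text
5.25 [ 0.5576 -0.0557  0.0616] yaw 95.9 tilt [-0.001  0.    -1.   ] r,phi 0.1189 -86.0 F [-0.4 -0.5  0.6] op 2.244939413876973e-05 q [ 0.43  0.38 -0.48  1.86  0.21  0.95 -0.05]
435 (np.int64(143), np.int64(171), np.int64(69), np.int64(124))
[0.3907 0.053  0.01  ] 0.159 183.57861929057663
[ 0.4035 -0.0047  0.01  ] 0.1608 204.86769984282657
[0.3971 0.0246 0.01  ] 0.1571 194.10234332592094
```

>>> apply_moves(
  targets=[
    [1,0,7.3,0,0,0,-0.061],
    [1,0,7.3,0,0,0,-0.061],
    [1,0,7.3,0,0,0,-0.061],
    [1,0,7.3,0,0,0,-0.061],
    [1,0,7.3,0,0,0,-0.061],
    [1,0,7.3,0,0,0,-0.061],
    [1,0,7.3,0,0,0,-0.061],
    [1,0,7.3,0,0,0,-0.061],
    [1,0,7.3,0,0,0,-0.061],
    [1,0,7.3,0,0,0,-0.061],
  ],
)

```text
t: 6.25
tool_pos: [0.6255, -0.0294, 0.0635]
eef_rot: [0.415, 0.91, -0.0, 0.001]
contact_force: [-1.9, -0.3, -0.1]
opening: 0.0001
grasp_force: 0.6
```

```bash
cat > look.py <<'E'
from h import *
state(); p,T=cam_pose('top'); im,d=camera('top')
c=proj(p,T,[.5494,.0629,.03]).astype(int); cr=im[c[1]-75:c[1]+75,c[0]-75:c[0]+75]
import sys; cv2.imwrite(f'pics/{sys.argv[1]}.png',cv2.resize(cr,(600,600),interpolation=cv2.INTER_CUBIC))
for r in models.mark_of('top','headlamp')[:1]:
    X=w(T,r['position']); dd=X[:2]-[.5494,.0629]; print(r['score'],X.round(4),np.hypot(*dd),np.degrees(np.arctan2(dd[1],dd[0]))%360)
K=np.array(p['K'])
def px(u,z):
    a=cv2.undistortPoints(np.array([[u]],float),K,np.array([p['k1'],0,0,0]))[0,0]; r=T[:3,:3]@[a[0],a[1],1]; return T[:3,3]+r*(z-T[2,3])/r[2]
hsv=cv2.cvtColor(im,cv2.COLOR_BGR2HSV); m=cv2.inRange(hsv,(5,170,130),(18,255,255)); m[:200]=0;m[325:]=0;m[:,:195]=0;m[:,325:]=0
k,_,st,c=cv2.connectedComponentsWithStats(m)
for i in range(1,k):
    if st[i,4]>10: dd=px(c[i],.055)[:2]-[.5494,.0629]; print('peg',st[i,4],np.hypot(*dd).round(4),np.degrees(np.arctan2(dd[1],dd[0])).round(1))
E
python3 look.py t1
```

```text
6.25 [ 0.6255 -0.0294  0.0635] yaw 130.9 tilt [ 0.001 -0.    -1.   ] r,phi 0.1197 -50.5 F [-1.9 -0.3 -0.1] op 5.3093587777546824e-05 q [ 0.43  0.52 -0.58  1.7   0.32  1.03  0.45]
0.87 [0.5294 0.1118 0.03  ] 0.052824096923890826 112.26999048316863
peg 22 0.1164 4.6
peg 21 0.1165 49.6
peg 23 0.1166 94.5
peg 19 0.1163 -130.3
peg 21 0.1169 139.8
peg 22 0.1166 -175.3
```

>>> apply_moves(
  targets=[
    [1,0.1,7.3,0,0,0,-0.061],
    [1,0.1,7.3,0,0,0,-0.061],
    [1,0.1,7.3,0,0,0,-0.061],
    [1,0.1,7.3,0,0,0,-0.061],
    [1,0.1,7.3,0,0,0,-0.061],
    [1,0.1,7.3,0,0,0,-0.061],
    [1,0.1,7.3,0,0,0,-0.061],
    [1,0.1,7.3,0,0,0,-0.061],
    [1,0.1,7.3,0,0,0,-0.061],
    [1,0.1,7.3,0,0,0,-0.061],
  ],
)

```text
t: 7.35
tool_pos: [0.6642, 0.0304, 0.0632]
eef_rot: [0.124, 0.992, -0.0, 0.001]
contact_force: [0.7, -1.3, 0.1]
opening: 0.0005
grasp_force: 0.6
```

```bash
python3 look.py t2
```

```text
7.35 [0.6642 0.0304 0.0632] yaw 165.7 tilt [ 0.001 -0.001 -1.   ] r,phi 0.1193 -15.8 F [ 0.7 -1.3  0.1] op 0.0004510030659001396 q [ 0.39  0.62 -0.7   1.59  0.43  1.09  0.91]
0.66 [0.5038 0.0911 0.0268] 0.05362886827888708 148.22105311926038
peg 23 0.1166 39.3
peg 22 0.1165 84.3
peg 24 0.1163 129.4
peg 22 0.1165 174.4
```

>>> apply_moves(
  targets=[
    [1,0.1,7.3,0,0,0,-0.061],
    [1,0.1,7.3,0,0,0,-0.061],
    [1,0.1,7.3,0,0,0,-0.061],
    [1,0.1,7.3,0,0,0,-0.061],
    [1,0.1,7.3,0,0,0,-0.061],
    [1,0.1,7.3,0,0,0,-0.061],
    [1,0.1,7.3,0,0,0,-0.061],
    [1,0.1,7.3,0,0,0,-0.061],
    [1,0.1,7.3,0,0,0,-0.061],
    [1,0.1,7.3,0,0,0,-0.061],
  ],
)

```text
t: 8.45
tool_pos: [0.6611, 0.1022, 0.0628]
eef_rot: [-0.179, 0.984, -0.0, 0.0]
contact_force: [1.0, -0.4, 0.9]
opening: 0.0004
grasp_force: 0.6
```

```bash
python3 look.py t3
```

```text
8.45 [0.6611 0.1022 0.0628] yaw -159.4 tilt [ 0.001 -0.001 -1.   ] r,phi 0.1184 19.4 F [ 1.  -0.4  0.9] op 0.00037588235171104025 q [ 0.36  0.67 -0.82  1.57  0.53  1.13  1.35]
0.63 [0.4957 0.0573 0.0274] 0.05396458769317486 185.93761219282456
peg 24 0.1162 -60.7
peg 25 0.1167 74.5
peg 25 0.1167 119.6
peg 22 0.1169 164.8
```

View pics/t3.png

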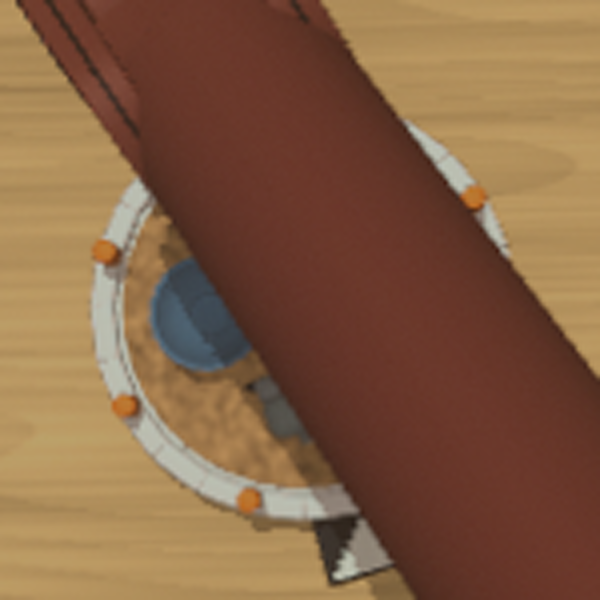

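The headlamp, partly hidden by the arm at about (290,405), still sits left of the arrow line. By the pegs the platter has turned 95°, so about 10.5° remains. I'll push that, back off and lift.

>>> apply_moves(
  targets=[
    [1,0,7.3,0,0,0,-0.061],
    [1,0,7.3,0,0,0,-0.061],
    [1,0,7.3,0,0,0,-0.061],
    [1,0,0,0,0,0,0],
    [1,0,-8,0,0,0,0],
    [1,0,0,-15,0,0,0],
    [1,0,0,-40,0,0,0],
    [1,0,0,-40,0,0,0],
    [1,0,0,-40,0,0,0],
    [1,0,0,-40,0,0,0],
  ],
)

```text
t: 9.55
tool_pos: [0.6559, 0.1156, 0.2404]
eef_rot: [-0.268, 0.963, 0.0, 0.0]
contact_force: [-0.0, 0.1, 0.2]
opening: -0.0002
grasp_force: 0.0
```

>>> apply_moves(
  targets=[
    [1,0,-45,0,0,0,0],
    [1,0,-45,0,0,0,0],
    [1,0,-45,0,0,0,0],
    [1,0,-45,0,0,0,0],
    [1,0,-45,0,0,0,0],
    [1,0,-45,0,0,0,0],
    [1,0,-45,0,0,0,0],
    [1,0,0,0,0,0,0],
    [1,0,0,0,0,0,0],
    [1,0,0,0,0,0,0],
  ],
)

```text
t: 10.55
tool_pos: [0.819, -0.1522, 0.2382]
eef_rot: [-0.269, 0.963, 0.0, 0.0]
contact_force: [0.8, 0.4, -0.0]
opening: -0.0
grasp_force: 0.0
```

```bash
python3 look.py t4
```

```text
10.55 [ 0.819  -0.1522  0.2382] yaw -148.8 tilt [ 0.     0.001 -1.   ] r,phi 0.3449 -38.6 F [ 0.8  0.4 -0. ] op -2.877315490458155e-06 q [ 0.46  0.86 -0.8   0.84  0.57  1.62  2.02]
0.86 [0.4969 0.0435 0.0279] 0.05598956993177197 200.29955037248874
peg 25 0.1169 -4.0
peg 23 0.1161 41.1
peg 22 0.1161 -49.2
peg 22 0.1163 86.1
peg 21 0.1166 -94.2
peg 23 0.1162 131.1
peg 16 0.1163 -139.0
peg 21 0.1165 176.2
```

View pics/t4.png

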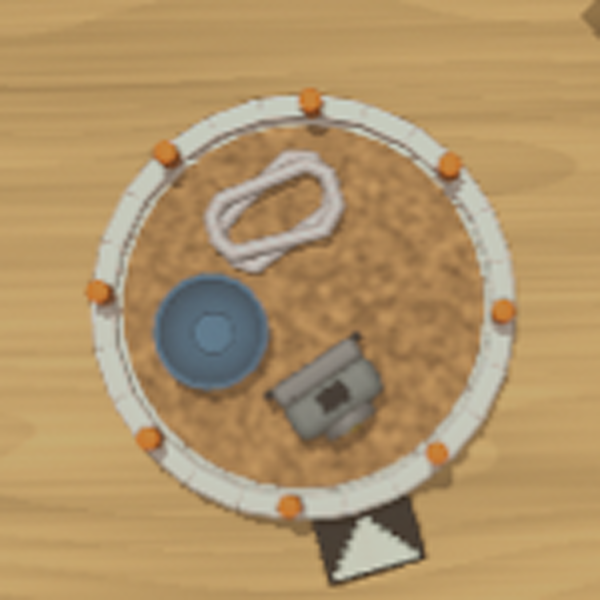

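The top view shows the headlamp at (328,388) on the line from the axis (304,306) to the tongue end (378,570): 16.3° against 15.7°. The dish and carabiners are undisturbed and the hand is clear.

```bash
python3 -c "
from h import *
print(ctrl.finish_job())"
```

```text
the job is handed in; nothing more can be done
None
```

I turned the carousel about 106° anticlockwise so the headlamp lines up with the white arrow to within about 6 mm by my measurements (limit 13 mm), took the hand clear and handed the job in; no verdict was returned.

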